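# Seat the relay socket and hold the relay over it with tongs

### The job

First put the grey relay socket into the assembly nest so that it lies flat and square in the pocket between the four corner angles, and let go of it. Then take the sprung tongs by their two round finger grips out of their stand, close their jaws on the sides of the white relay and lift it; touch the relay only with the tongs. Finish while still holding: keep the relay upright in the tongs, straight above the seated socket and about 5 cm clear of it, ready to be plugged in, and leave the other things on the bench where they are.

Things in the scene. Friction and masses are not known exactly. Their poses are not given: they have to be found in the camera images.
- socket_center (a point): Relay socket: loose grey stepped block, 44 mm (its x) by 70 mm (its y), 22 mm high in the middle 36 mm of its length, 14 mm high at the two end steps with terminal screws; 0.12 kg, lying flat on the bench. This point is its centre, 11 mm above its underside; z up. Grip it across the 44 mm width at mid length. It may go into the nest either way round.
- socket: The same socket; origin at the centre of its underside.
- nest_seat (a point): Centre of the pocket floor of the fixed metal nest, 16 mm above the bench; z up. Pocket 47 mm (x) by 73 mm (y) between four steel corner angles 16 mm high, flared in their top 7 mm. Each long side is open for 50 mm between the angles, so fingers gripping the socket at mid length pass down beside it, as low as the base plate (92 x 110 mm) 8 mm below this point.
- nest: The same nest; origin on the bench under the pocket's centre. The seated socket's centre is 11 mm above the pocket floor.
- tongs_grip (a point): Loose sprung tongs, 0.13 kg, standing jaws down in their stand. This point is midway between the two black round finger grips (bars of 8 mm radius, 24 mm long along the tongs' x), 81 mm above the jaw ends, 87 mm above the bench at the start. Squeeze the grips together along the tongs' y: 49 mm over the grips when open, about 42 mm closed on the relay. The hinge's top is 34 mm higher. z up.
- tongs_jaws (a point): Midway between the two rubber jaw pads of the tongs, 10 mm above the jaw ends and 71 mm below the grip point; axes as the tongs. The pads are 16 mm wide (x) and 20 mm high. Gap 55 mm open; parallel when closed to 28 mm; closing along y.
- tongs: The same tongs with both arms; origin midway between the jaw ends (when open). The grips push apart with about 4 N when open and 6 N when closed on the relay: fingers set to 45 to 47 mm carry the tongs with the jaws still open; then squeeze with 20 to 40 N to hold the relay (0.29 of the force beyond the spring reaches the jaws).
- tongs_left (a joint): Closing angle of the tongs' left arm, rad; the right arm mirrors it. 0 = fully open (sprung), about 0.12 = closed on the 28 mm relay, 0.2 = stop.
- tongs_stand: Fixed stand for the tongs: base plate 70 x 100 x 6 mm and an open well, 22 mm (x) by 70 mm (y) inside, whose walls rise to 40 mm above the bench (the standing tongs reach 121 mm); lift the tongs straight up by 45 mm or more to clear it. Origin on the bench under the well's centre.
- relay_center (a point): Plug-in relay, a loose white upright block, 28 x 28 mm and 48 mm high, 0.06 kg, standing on the bench. This point is its centre, 24 mm above its underside; z up, x and y square to its sides. Fingers must not touch it.
- relay: The same relay; origin at the centre of its underside.
- tape: Bystander: roll of black insulating tape, 67 mm across, 19 mm high, lying flat.
- wick: Bystander: small turquoise reel, 42 mm across, 12 mm high, lying flat.
- flux: Bystander: bottle with a pointed black cap, 40 mm across, 100 mm high.
- dome: Bystander: black dome-shaped hand switch, 46 x 62 x 28 mm.
There are look-alikes about, which are no part of the job. Leave any yellow look-alike of the socket alone. What is shaped like the tongs but green is not meant.

How it is judged:
By the outcome, as a careful person would: the job done as asked, in the order asked, and still so for the second after the job is handed in, while the arm keeps its last pose, push and grip.
It also fails if it takes over 64 s, if anything falls off the work surface, if the arm or the gripper's body presses on something with over 40 N, if the wrist force passes 120 N, or if a joint passes its speed limit or range.

### The arm

A 6-joint arm with a two-finger parallel gripper is mounted at the origin on a cart in front of the work surface, level with it; the furniture and walls round the work are solid. World frame = base frame: x ahead of the robot, y to its left, z up, the work surface at z = 0. Lengths are in mm, angles in rad, forces in N, time in s.
With the tool pointing down it reaches from about 300 to 850 mm from the base axis. Payload 5.4 kg.
Tool frame: the origin (TCP) lies between the finger pads; the fingertips stand 11 mm ahead of it and the grasp point (between the pads) lies 8 mm behind it (arm.finger_overhang is the distance from the TCP to the fingertips, in mm); x points along the fingers, y is the direction in which the jaws open and shut, and the axes are right-handed (so a half turn about x gives the same grasp; the last joint's range is limited). The gripper opens to 85 mm and grips with 20 to 120 N. Pads are 22 mm wide; open, the fingers measure 114 mm over their backs; the gripper's body (76 mm by 85 mm) begins 54 mm behind the grasp point. The pads swing forward as they close: fully open they stand 13 mm farther back than shut.
Start: joints at [-1.331, 0.158, 1.597, -0, 1.386, -0.21], TCP at [249.977, -517.801, 242.299] pointing down, gripper open.
Joint ranges: [-2.91, 2.91], [-0.94, 2.29], [0.18, 2.7], [-1.29, 4.43], [0.17, 2.64], [-3, 3]. Speed limits (rad/s): [2.57, 2.57, 3.14, 3.14, 3.14, 3.14].

### API

Orientations are given as a unit quaternion [w, x, y, z].
In Python, from plant import telemetry, imaging, job_done, arm gives the robot as it stands.
- The arm moves only by the shell command python3 -m handwheel 'ROWS' [FORCE]. ROWS is JSON, a list of rows, each an object with "gripper": the finger opening in m, from 0 to 0.0854; "linear": the shift along the tool's x, y, z in m, a list of three; "rotation": the turn, a rotation vector about the tool's x, y, z in rad, a list of three. In form: [{"gripper": gripper, "linear": [x, y, z], "rotation": [wx, wy, wz]}, ...]. A call has 1 to 20 rows; each row shifts and turns the pose as measured when the row begins, along the tool's axes as they then stand; what a row does not reach is not made up. A row lasts 1/10 s, in which the tool goes at most 50 mm and 8.59 degrees, less where a joint would pass 70% of its speed; a pose out of reach is approached as far as the arm can. A call is refused whole if a number of a shift passes 0.05 or a number of a turn 0.15, either way. A call with a gripper value outside its range is refused whole. The fingers move at their own pace and stop on an object; FORCE is the grip in N (left out, the last holds). Time passes only in rows, so rows that do not move let the fingers close. It gives the time, the measured TCP pose, the force and the opening at its end, in the units of the state.
- telemetry.sense(): the state, without advancing time (a new reading comes with each control period).
- imaging.get_image(name): name is "side" or "top"; returns the picture (480x640x3 uint8, red, green, blue); there is no depth.
- imaging.camera_info(name): a dict with "fx", "fy", "cx", "cy" (pixels), "k1" (the pictures are not rectified: a ray, as slopes to the right and down, at radius r is drawn at 1 + k1 r^2 times it, then the intrinsics apply), "camera_from_world" (4x4, takes a point from world to camera coordinates). Camera axes: x right, y down, z forward; pixel columns grow to the right and rows downward; lengths in mm; the calibration is good to about 2 mm. A picture is of the moment at which its call begins. camera_info takes no time and is no camera call.
- job_done(): hands the job in, once; it reports no verdict.
The state is a dict: "time_s": time; "joint_positions": joint angles; "dq": joint speeds; "joint_torque": joint torques, N m; "position": TCP position; "ee_rot": TCP orientation; "contact_force": force on the tool from outside, world axes, zero at the start; "moment": the same for the moment, N m; "finger_gap": finger opening in mm.
Only numpy, scipy, OpenCV 4.12 (cv2) and the standard library are available. Lean on these libraries where they do the work, as an engineer would, in place of code of your own. Each camera call takes 0.05 s, during which the arm holds its last target. There are 200 camera calls.

## Working session

There is one attempt and no reset: what is moved stays moved. The work goes in short steps, Python scripts to look and compute and a shell command to move; the robot and the scene stay as the last step left them, time stands still between calls to the robot, and variables do not carry over. Pictures are saved under pics/ and viewed, about 8 in all and at most 12, crops included, and the job is handed in when it is done.

```bash
mkdir -p pics; ls
python3 - <<'E'
from plant import telemetry, imaging, arm
import cv2, numpy as np
for n in("top","side"):
    im=imaging.get_image(n); cv2.imwrite(f"pics/{n}0.png",im[:,:,::-1]); i=imaging.camera_info(n)
    print(n,{k:(np.round(v,3).tolist()) for k,v in i.items()})
s=telemetry.sense(); print(s)
E
```

```text
pics
top {'fx': 435.046, 'fy': 435.046, 'cx': 315.564, 'cy': 240.05, 'k1': 0.036, 'camera_from_world': [[-0.023, -1.0, -0.003, -0.913], [-0.995, 0.023, -0.095, 523.605], [0.095, 0.001, -0.995, 1051.37], [0.0, 0.0, 0.0, 1.0]]}
side {'fx': 589.62, 'fy': 589.62, 'cx': 323.992, 'cy': 239.37, 'k1': -0.134, 'camera_from_world': [[-0.883, -0.469, 0.013, 460.918], [-0.241, 0.43, -0.87, 212.575], [0.403, -0.771, -0.493, 1043.878], [0.0, 0.0, 0.0, 1.0]]}
{'time_s': 0.1, 'joint_positions': array([-1.33108908e+00,  1.58969029e-01,  1.59810284e+00, -7.96565064e-06,
        1.38623708e+00, -2.10082801e-01]), 'dq': array([-0.00092592, -0.00160042, -0.00361381, -0.00056975,  0.00079947,
        0.00074346]), 'joint_torque': array([-1.53167889e-05, -3.96989822e+01, -3.32338214e+01, -2.98781752e-04,
        4.16185459e-03, -4.29047986e-06]), 'position': array([ 249.8555093 , -517.28889889,  241.42664658]), 'ee_rot': array([-0.15708142, -0.68928796, -0.1582948 ,  0.68931147]), 'contact_force': array([ 0.49389009,  0.24526525, -0.77456488]), 'moment': array([-0.03872444,  0.00478734, -0.03260756]), 'finger_gap': 85.59048819010266}
```

View pics/top0.png

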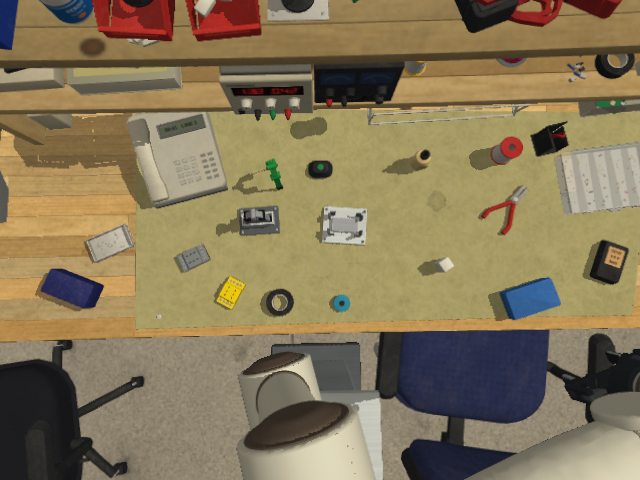

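View pics/side0.png

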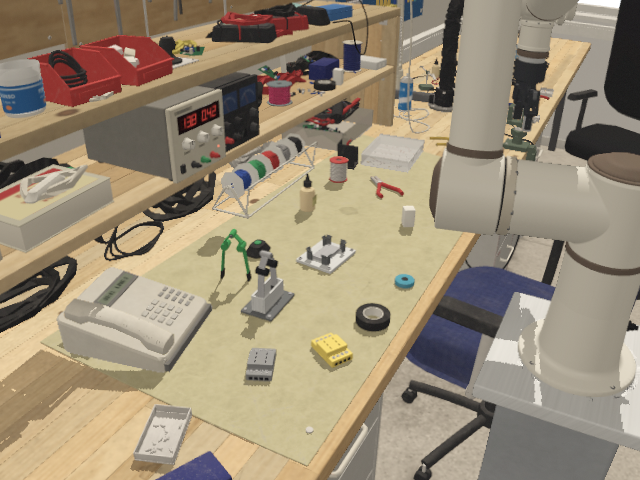

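The top view shows these candidates:
- The grey socket is at (194,257). Its yellow look-alike at (231,292) is excluded.
- The grey tongs are in their stand at (259,220). The green ones at (274,173) are excluded.
- The nest is at (345,226).
- The white relay is at (445,265).

Next I'll check these in enlarged crops.

```bash
cat > h.py <<'E'
import numpy as np, cv2
from plant import telemetry, imaging, arm
from scipy.spatial.transform import Rotation as R
def ray(n,uv):
    i=imaging.camera_info(n); T=np.array(i["camera_from_world"])
    d=(np.array(uv,float)-[i["cx"],i["cy"]])/[i["fx"],i["fy"]]; s=d.copy()
    for _ in range(20): s=d/(1+i["k1"]*(s@s))
    return -T[:3,:3].T@T[:3,3], T[:3,:3].T@np.r_[s,1]
def plane(n,uv,z):
    o,d=ray(n,uv); return (o+d*(z-o[2])/d[2])
def two(uvt,uvs):
    (o1,d1),(o2,d2)=ray("top",uvt),ray("side",uvs)
    t=np.linalg.lstsq(np.c_[d1,-d2],o2-o1,rcond=None)[0]
    a,b=o1+d1*t[0],o2+d2*t[1]; return (a+b)/2,np.linalg.norm(a-b)
def proj(n,p):
    i=imaging.camera_info(n); T=np.array(i["camera_from_world"]); c=T[:3,:3]@p+T[:3,3]; s=c[:2]/c[2]
    return s*(1+i["k1"]*(s@s))*[i["fx"],i["fy"]]+[i["cx"],i["cy"]]
def fingers():
    s=telemetry.sense(); w=s["ee_rot"]; M=R.from_quat([w[1],w[2],w[3],w[0]]).as_matrix()
    return s,M
E
python3 - <<'E'
import cv2,numpy as np
t=cv2.imread("pics/top0.png"); s=cv2.imread("pics/side0.png")
def c(im,x,y,w,h,k): return cv2.resize(im[y:y+h,x:x+w],None,fx=k,fy=k,interpolation=cv2.INTER_CUBIC)
a=np.hstack([c(t,170,232,50,50,5),c(t,230,195,60,50,5),c(t,314,201,60,50,4.17)[:250].copy() if 0 else c(t,317,201,50,50,5)])
b=np.hstack([c(t,420,245,50,50,5),c(s,235,240,60,50,5),c(s,240,335,50,50,5)])
o=np.vstack([a,b]); print(o.shape); cv2.imwrite("pics/crop1.png",o)
d=np.hstack([c(s,290,225,75,60,5),c(s,390,190,40,60,5)]); cv2.imwrite("pics/crop2.png",d); print(d.shape)
E
```

```text
(500, 800, 3)
(300, 575, 3)
```

View pics/crop1.png

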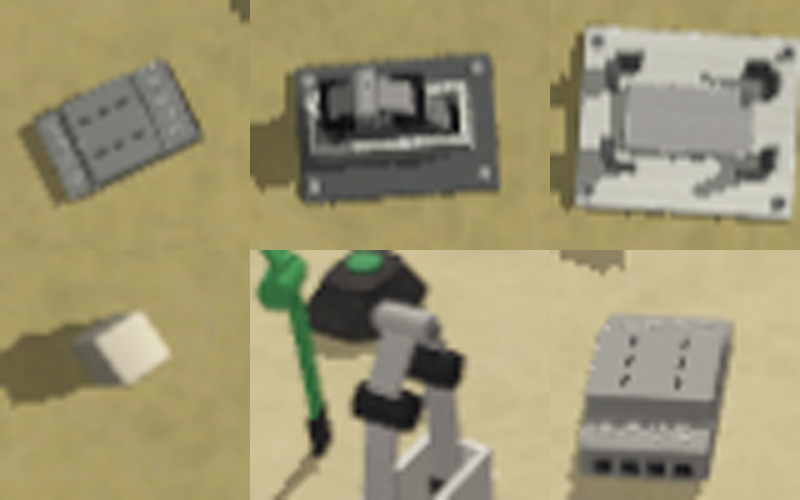

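The crops confirm the choices: the grey stepped socket, the grey tongs with black round grips in the stand, the white nest with four dark angles, and the plain white relay. Next I'll measure them.

```bash
cat > m.py <<'E'
from h import *
def seg(img,n,box,f,z,name,close=3):
    x,y,w,h=box; sub=img[y:y+h,x:x+w].astype(int); r,g,b=sub[...,0],sub[...,1],sub[...,2]
    m=f(r,g,b).astype(np.uint8); m=cv2.morphologyEx(m,cv2.MORPH_CLOSE,np.ones((close,close)))
    cs=cv2.findContours(m,cv2.RETR_EXTERNAL,cv2.CHAIN_APPROX_NONE)[0]; c=max(cs,key=cv2.contourArea)[:,0]
    P=np.array([plane(n,p+[x,y],z)[:2] for p in c]); (cx,cy),(a,bb),_=rc=cv2.minAreaRect(P.astype(np.float32))
    B=cv2.boxPoints(rc); e=[B[1]-B[0],B[2]-B[1]]; e=max(e,key=np.linalg.norm); ang=np.degrees(np.arctan2(e[1],e[0]))%180
    print(name,n,"c",np.round((cx,cy),1),"size",np.round((a,bb),1),"long-axis deg",round(ang,1)); return m,c+[x,y]
E
python3 - <<'E'
from m import *
t=cv2.imread("pics/top0.png")[:,:,::-1]; s=cv2.imread("pics/side0.png")[:,:,::-1]
grey=lambda r,g,b:(r-b<22)
m,_=seg(t,"top",(170,232,48,50),grey,14,"socket")
m,_=seg(t,"top",(314,198,60,55),lambda r,g,b:(r-b<35)&(r>0),8,"nest",5)
m,_=seg(t,"top",(234,200,52,40),lambda r,g,b:(r-b<22),6,"stand",5)
m,_=seg(t,"top",(425,248,40,35),lambda r,g,b:(r>190)&(r-b<60),48,"relay")
m,_=seg(t,"top",(314,198,60,55),lambda r,g,b:(abs(r-b)<20)&(r>125)&(r<190),16,"pocket",3)
for nm,p in dict(sock=(194,257),relay=(445,265)).items(): print(nm,t[p[1],p[0]])
# plane check: corners picked by eye from crop (crop/5+offset)
def cr(x,y,ox,oy):return (x/5+ox-.4,y/5+oy-.4)
for q in [(60,115),(140,78),(178,140),(92,190)]: print("mid",np.round(plane("top",cr(*q,170,232),22),1))
for q in [(582,27),(797,38),(790,218),(577,205)]: print("nest",np.round(plane("top",cr(q[0]-550,q[1],317,201),8),1))
for q in [(296,70),(490,55),(498,187),(303,202)]: print("stand",np.round(plane("top",cr(q[0]-250,q[1],230,195),6),1))
E
```

```text
socket top c [489.2 292.7] size [44.9 71.2] long-axis deg 115.6
nest top c [560.9 -85.4] size [110.8  93.5] long-axis deg 85.1
stand top c [578.6 129.5] size [69.1 99.5] long-axis deg 93.3
relay top c [ 456.5 -326. ] size [25.5 25.2] long-axis deg 33.9
pocket top c [559.  -84.2] size [105.3  89.2] long-axis deg 85.7
sock [125 125 120]
relay [212 204 177]
mid [495.4 318.2  22. ]
mid [512.8 278.9  22. ]
mid [481.7 260.2  22. ]
mid [458.1 302.2  22. ]
nest [611.2 -33.8   8. ]
nest [ 602.9 -142.4    8. ]
nest [ 511.7 -135.8    8. ]
nest [520.8 -29.1   8. ]
stand [609.8 179.5   6. ]
stand [615.2  81.2   6. ]
stand [547.8  78.2   6. ]
stand [542.5 176.5   6. ]
```

View pics/crop2.png

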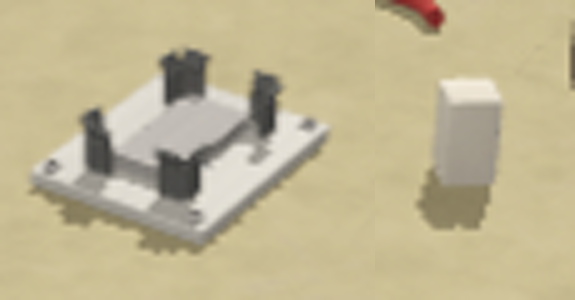

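```bash
cat > go.py <<'E'
import sys
from h import *
# go.py x y z yawdeg : remaining tool-frame shift (mm) and rotvec (rad) ; yaw = direction of tool y (mod 180)
x,y,z,yaw=map(float,sys.argv[1:5]); s,M=fingers(); best=None
for k in(0,180):
    a=np.radians(yaw+k); Y=np.array([np.cos(a),np.sin(a),0]); X=np.array([0,0,-1.]); T=np.c_[X,Y,np.cross(X,Y)]
    rv=R.from_matrix(M.T@T).as_rotvec()
    print("k",k,"rot",np.round(rv,3),"q6",round(s["joint_positions"][5],2), "end-frame shift",np.round(T.T@(np.array([x,y,z])-s["position"]),1))
print("t",round(s["time_s"],2),"pos",np.round(s["position"],1),"F",np.round(s["contact_force"],1),"gap",round(s["finger_gap"],1),"toolshift mm",np.round(M.T@(np.array([x,y,z])-s["position"]),1),"tool y deg",round(np.degrees(np.arctan2(M[1,1],M[0,1])),1))
E
python3 go.py 490 294.5 150 25.6; python3 -c "
from h import *
print(arm.finger_overhang if not callable(arm.finger_overhang) else [arm.finger_overhang(g) for g in (85,44)], dir(arm)[-12:])"
```

```text
k 0 rot [-1.568e+00 -2.000e-03  1.000e-03] q6 -0.21 end-frame shift [  91.4  567.3 -628.3]
k 180 rot [1.574e+00 1.000e-03 2.000e-03] q6 -0.21 end-frame shift [  91.4 -567.3  628.3]
t 0.1 pos [ 249.9 -517.3  241.4] F [ 0.5  0.2 -0.8] gap 85.6 toolshift mm [  92.7 -626.5 -569.2] tool y deg -64.2
11.0 ['__module__', '__ne__', '__new__', '__reduce__', '__reduce_ex__', '__repr__', '__setattr__', '__sizeof__', '__str__', '__subclasshook__', '__weakref__', 'finger_overhang']
```

```bash
python3 -m handwheel '[{"gripper":0.0854,"linear":[0,-0.035,-0.032],"rotation":[0,0,0]},{"gripper":0.0854,"linear":[0,-0.035,-0.032],"rotation":[0,0,0]},{"gripper":0.0854,"linear":[0,-0.035,-0.032],"rotation":[0,0,0]},{"gripper":0.0854,"linear":[0,-0.035,-0.032],"rotation":[0,0,0]},{"gripper":0.0854,"linear":[0,-0.035,-0.032],"rotation":[0,0,0]},{"gripper":0.0854,"linear":[0,-0.035,-0.032],"rotation":[0,0,0]},{"gripper":0.0854,"linear":[0,-0.035,-0.032],"rotation":[0,0,0]},{"gripper":0.0854,"linear":[0,-0.035,-0.032],"rotation":[0,0,0]},{"gripper":0.0854,"linear":[0,-0.035,-0.032],"rotation":[0,0,0]},{"gripper":0.0854,"linear":[0,-0.035,-0.032],"rotation":[0,0,0]},{"gripper":0.0854,"linear":[0,-0.035,-0.032],"rotation":[0,0,0]},{"gripper":0.0854,"linear":[0,-0.035,-0.032],"rotation":[0,0,0]},{"gripper":0.0854,"linear":[0,-0.035,-0.032],"rotation":[0,0,0]},{"gripper":0.0854,"linear":[0,-0.035,-0.032],"rotation":[0,0,0]},{"gripper":0.0854,"linear":[0,-0.035,-0.032],"rotation":[0,0,0]},{"gripper":0.0854,"linear":[0,-0.035,-0.032],"rotation":[0,0,0]},{"gripper":0.0854,"linear":[0,-0.035,-0.032],"rotation":[0,0,0]}]'; python3 go.py 490 294.5 100 25.6
```

```text
time_s: 1.8
position: [485.9, 282.5, 238.1]
ee_rot: [-0.152, -0.69, -0.156, 0.69]
contact_force: [1.9, -0.9, 0.6]
finger_gap: 85.5
k 0 rot [-1.578 -0.005  0.004] q6 1.44 end-frame shift [138.1   8.9  -9. ]
k 180 rot [1.563 0.004 0.005] q6 1.44 end-frame shift [138.1  -8.9   9. ]
t 1.8 pos [485.9 282.5 238.1] F [ 1.9 -0.9  0.6] gap 85.5 toolshift mm [138.2  -8.3  -8.7] tool y deg -64.8
```

```bash
python3 -m handwheel '[{"gripper":0.0854,"linear":[0.012,-0.008,-0.009],"rotation":[-0.15,0,0]},{"gripper":0.0854,"linear":[0.012,0,0],"rotation":[-0.15,0,0]},{"gripper":0.0854,"linear":[0.012,0,0],"rotation":[-0.15,0,0]},{"gripper":0.0854,"linear":[0.012,0,0],"rotation":[-0.15,0,0]},{"gripper":0.0854,"linear":[0.012,0,0],"rotation":[-0.15,0,0]},{"gripper":0.0854,"linear":[0.012,0,0],"rotation":[-0.15,0,0]},{"gripper":0.0854,"linear":[0.012,0,0],"rotation":[-0.15,0,0]},{"gripper":0.0854,"linear":[0.012,0,0],"rotation":[-0.15,0,0]},{"gripper":0.0854,"linear":[0.012,0,0],"rotation":[-0.15,0,0]},{"gripper":0.0854,"linear":[0.012,0,0],"rotation":[-0.15,0,0]},{"gripper":0.0854,"linear":[0.012,0,0],"rotation":[-0.08,0,0]},{"gripper":0.0854,"linear":[0,0,0],"rotation":[0,0,0]}]'; python3 go.py 490 294.5 60 25.6
python3 - <<'E'
from m import *
s=imaging.get_image("side"); t=imaging.get_image("top")
cv2.imwrite("pics/s1.png",cv2.resize(s[240:420,170:350],None,fx=3,fy=3,interpolation=cv2.INTER_CUBIC)[:,:,::-1]);
E
```

```text
time_s: 3.0
position: [485.7, 301.0, 94.2]
ee_rot: [0.596, 0.372, 0.605, -0.374]
contact_force: [-0.7, -0.2, 0.9]
finger_gap: 85.5
k 0 rot [ 0.013 -0.008  0.01 ] q6 -0.12 end-frame shift [34.2  1.1  7.7]
k 180 rot [-3.129 -0.015 -0.013] q6 -0.12 end-frame shift [34.2 -1.1 -7.7]
t 3.0 pos [485.7 301.   94.2] F [-0.7 -0.2  0.9] gap 85.5 toolshift mm [34.1  1.3  8. ] tool y deg 26.3
```

View pics/s1.png

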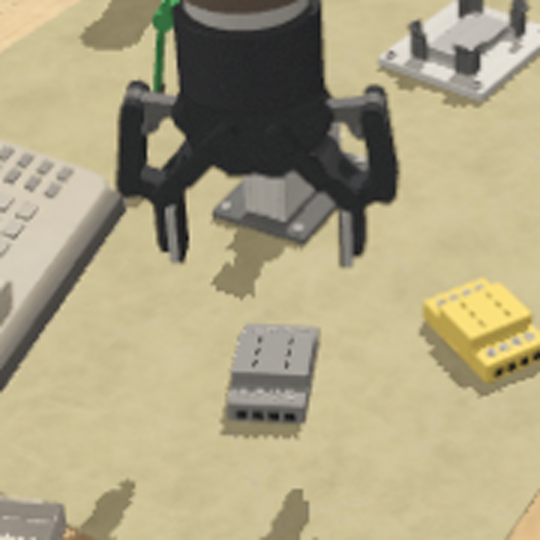

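The gripper hovers over the grey socket, with its fingertips at side-view pixels (229,327) and (285,328). I'll check the calibration against this and locate the socket from the side view.

```bash
python3 - <<'E'
from m import *
f=lambda x,y:(x/3+170-.33,y/3+240-.33)
s,M=fingers(); print("tip proj, z+2/-11", proj("side",s["position"]+M@[-2,0,0]), proj("side",s["position"]+M@[11,0,0]), "seen",f(262,263.5))
for nm,q,z in [("endL",(226,418),0),("endR",(302,420),0),("topA",(248,326),22),("topB",(318,330),22),("topC",(309,378),22),("topD",(236,374),22)]:
    print(nm,np.round(plane("side",f(*q),z),1))
i=cv2.imread("pics/side0.png")[:,:,::-1]
seg(i,"side",(240,335,45,55),lambda r,g,b:(r-b<22),11,"sock")
print("expected end mid",490-15.1,294.5+31.6,"block far/near mids",490+7.8,294.5-16.2,490-7.8,294.5+16.2)
E
python3 go.py 490 294.5 60 25.6
```

```text
tip proj, z+2/-11 [257.04452272 324.59289614] [257.45602921 330.90633576] seen (257.00333333333333, 327.50333333333333)
endL [496.2 333.1   0. ]
endR [458.  313.5   0. ]
topA [514.5 281.5  22. ]
topB [477.1 264.5  22. ]
topC [459.5 302.2  22. ]
topD [497.1 319.6  22. ]
sock side c [487.9 297.8] size [46.1 82.5] long-axis deg 116.2
expected end mid 474.9 326.1 block far/near mids 497.8 278.3 482.2 310.7
k 0 rot [ 0.01  -0.008  0.006] q6 -0.12 end-frame shift [36.2 -0.4  7.6]
k 180 rot [-3.131 -0.01  -0.013] q6 -0.12 end-frame shift [36.2  0.4 -7.6]
t 3.1 pos [487.1 301.5  96.2] F [ 0.9  0.9 -0.8] gap 85.7 toolshift mm [36.1 -0.3  7.9] tool y deg 26.2
```

```bash
python3 -m handwheel '[{"gripper":0.0854,"linear":[0.01,-0.0025,0.009],"rotation":[0.01,-0.008,0.007]},{"gripper":0.0854,"linear":[0.02,0,0],"rotation":[0,0,0]},{"gripper":0.0854,"linear":[0.02,0,0],"rotation":[0,0,0]},{"gripper":0.0854,"linear":[0.01,0,0],"rotation":[0,0,0]},{"gripper":0.0854,"linear":[0,0,0],"rotation":[0,0,0]}]'; python3 go.py 488.5 292.5 13 25.6
```

```text
time_s: 3.6
position: [492.1, 290.9, 36.7]
ee_rot: [0.599, 0.381, 0.594, -0.377]
contact_force: [0.4, -0.7, 0.2]
finger_gap: 85.3
k 0 rot [-0.008  0.003 -0.009] q6 -0.11 end-frame shift [23.7 -2.5 -2.9]
k 180 rot [ 3.134 -0.014 -0.005] q6 -0.11 end-frame shift [23.7  2.5  2.9]
t 3.6 pos [492.1 290.9  36.7] F [ 0.4 -0.7  0.2] gap 85.3 toolshift mm [23.6 -2.8 -3. ] tool y deg 25.2
```

```bash
python3 -m handwheel '[{"gripper":0.0854,"linear":[0.015,-0.0025,-0.003],"rotation":[0,0,0]},{"gripper":0.0854,"linear":[0.007,0,0],"rotation":[0,0,0]},{"gripper":0.0854,"linear":[0,0,0],"rotation":[0,0,0]}]'; python3 go.py 488.5 292.5 13 25.6;  python3 -c "
from h import *
for i in range(4): print(np.round(telemetry.sense()['position'],1))"
```

```text
time_s: 3.9
position: [489.7, 292.9, 14.5]
ee_rot: [0.6, 0.382, 0.593, -0.377]
contact_force: [-0.7, 0.2, 0.8]
finger_gap: 85.7
k 0 rot [-0.009  0.004 -0.012] q6 -0.11 end-frame shift [ 1.5 -1.2 -0.2]
k 180 rot [ 3.133 -0.018 -0.006] q6 -0.11 end-frame shift [1.5 1.2 0.2]
t 3.9 pos [489.7 292.9  14.5] F [-0.7  0.2  0.8] gap 85.7 toolshift mm [ 1.4 -1.2 -0.2] tool y deg 25.1
[489.7 292.9  14.5]
[489.7 292.9  14.5]
[489.7 292.9  14.5]
[489.7 292.9  14.5]
```

Now close on the socket.

```bash
python3 -m handwheel '[{"gripper":0.03,"linear":[0,0,0],"rotation":[0,0,0]},{"gripper":0.03,"linear":[0,0,0],"rotation":[0,0,0]},{"gripper":0.03,"linear":[0,0,0],"rotation":[0,0,0]},{"gripper":0.03,"linear":[0,0,0],"rotation":[0,0,0]},{"gripper":0.03,"linear":[0,0,0],"rotation":[0,0,0]},{"gripper":0.03,"linear":[0,0,0],"rotation":[0,0,0]}]' 40; python3 go.py 488.5 292.5 13 25.6
```

```text
time_s: 4.5
position: [490.7, 293.4, 15.9]
ee_rot: [0.601, 0.383, 0.593, -0.376]
contact_force: [-0.5, 0.1, -1.8]
finger_gap: 43.0
k 0 rot [-0.009  0.004 -0.014] q6 -0.11 end-frame shift [ 2.9 -2.4 -0.2]
k 180 rot [ 3.133 -0.022 -0.006] q6 -0.11 end-frame shift [2.9 2.4 0.2]
t 4.5 pos [490.7 293.4  15.9] F [-0.5  0.1 -1.8] gap 43.0 toolshift mm [ 2.9 -2.4 -0.1] tool y deg 25.1
```

```bash
python3 -m handwheel '[{"gripper":0.03,"linear":[-0.02,0,0],"rotation":[0,0,0]},{"gripper":0.03,"linear":[-0.04,0,0],"rotation":[0,0,0]},{"gripper":0.03,"linear":[-0.04,0,0],"rotation":[0,0,0]},{"gripper":0.03,"linear":[-0.04,0,0],"rotation":[0,0,0]},{"gripper":0.03,"linear":[0,-0.008,0.031],"rotation":[0,0,0]},{"gripper":0.03,"linear":[0,-0.008,0.031],"rotation":[0,0,0]},{"gripper":0.03,"linear":[0,-0.008,0.031],"rotation":[0,0,0]},{"gripper":0.03,"linear":[0,-0.008,0.031],"rotation":[0,0,0]},{"gripper":0.03,"linear":[0,-0.008,0.031],"rotation":[0,0,0]},{"gripper":0.03,"linear":[0,-0.008,0.031],"rotation":[0,0,0]},{"gripper":0.03,"linear":[0,-0.008,0.031],"rotation":[0,0,0]},{"gripper":0.03,"linear":[0,-0.008,0.031],"rotation":[0,0,0]},{"gripper":0.03,"linear":[0,-0.008,0.031],"rotation":[0,0,0]},{"gripper":0.03,"linear":[0,-0.008,0.031],"rotation":[0,0,0]},{"gripper":0.03,"linear":[0,-0.008,0.031],"rotation":[0,0,0]},{"gripper":0.03,"linear":[0,-0.008,0.031],"rotation":[0,0,0]},{"gripper":0.03,"linear":[0,0,0],"rotation":[0.13,0,0]},{"gripper":0.03,"linear":[0,0,0],"rotation":[0.13,0,0]},{"gripper":0.03,"linear":[0,0,0],"rotation":[0.13,0,0]},{"gripper":0.03,"linear":[0,0,0],"rotation":[0.13,0,0]}]'; python3 go.py 561 -85.5 90 -4.8
```

```text
time_s: 6.5
position: [558.4, -101.2, 158.3]
ee_rot: [0.476, 0.527, 0.472, -0.522]
contact_force: [0.1, 0.8, -2.0]
finger_gap: 42.9
k 0 rot [-0.017 -0.002 -0.009] q6 -0.3 end-frame shift [ 68.3   1.2 -15.8]
k 180 rot [ 3.125 -0.014  0.004] q6 -0.3 end-frame shift [68.3 -1.2 15.8]
t 6.5 pos [ 558.4 -101.2  158.3] F [ 0.1  0.8 -2. ] gap 42.9 toolshift mm [ 68.3   0.4 -15.7] tool y deg -5.8
```

```bash
python3 -m handwheel '[{"gripper":0.03,"linear":[0.02,0,-0.016],"rotation":[-0.017,0,0]},{"gripper":0.03,"linear":[0.03,0,0],"rotation":[0,0,0]},{"gripper":0.03,"linear":[0.03,0,0],"rotation":[0,0,0]},{"gripper":0.03,"linear":[0,0,0],"rotation":[0,0,0]},{"gripper":0.03,"linear":[0,0,0],"rotation":[0,0,0]}]'; python3 go.py 561 -85.5 31 -4.8;python3 - <<'E'
from m import *
s=imaging.get_image("side"); t=imaging.get_image("top")
a=cv2.resize(s[175:285,280:375],None,fx=4.2,fy=4.2,interpolation=cv2.INTER_CUBIC); b=cv2.resize(t[190:270,300:370],None,fx=5.5,fy=5.5,interpolation=cv2.INTER_CUBIC)
o=np.zeros((470,800,3),np.uint8); o[:a.shape[0],:a.shape[1]]=a[:470]; o[:b.shape[0],410:410+b.shape[1]]=b[:,:390]
cv2.imwrite("pics/s2.png",o[:,:,::-1])
E
```

```text
time_s: 7.0
position: [561.5, -85.2, 77.3]
ee_rot: [0.48, 0.524, 0.475, -0.518]
contact_force: [0.2, -0.6, -0.2]
finger_gap: 43.0
k 0 rot [-0.003 -0.002 -0.011] q6 -0.28 end-frame shift [46.3 -0.5  0.3]
k 180 rot [ 3.138e+00 -1.700e-02  3.000e-03] q6 -0.28 end-frame shift [46.3  0.5 -0.3]
t 7.0 pos [561.5 -85.2  77.3] F [ 0.2 -0.6 -0.2] gap 43.0 toolshift mm [46.3 -1.   0.4] tool y deg -5.0
```

View pics/s2.png

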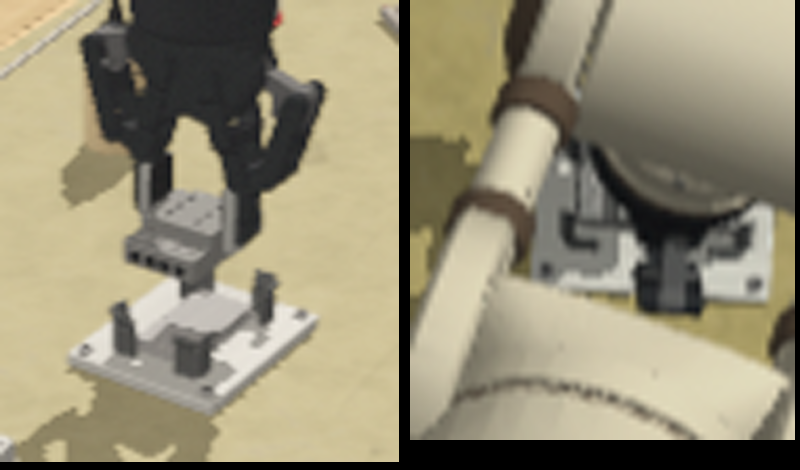

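The side view shows the socket held level above the nest. Its near-end corners are at crop (128,262) and (208,290). The nest plate corners are at about (70,356), (212,402), (318,318) and (180,275).

Run:
```python
from m import *
f=lambda x,y:(x/4.2+280-.38,y/4.2+175-.38)
P=[plane("side",f(*q),62) for q in [(128,262),(208,290)]]; print("sock end bottom",np.round(P,1)); mid=np.mean(P,0)[:2]; print("end mid",mid,"-> center",mid-[2.9,34.9])
T=[plane("side",f(*q),76) for q in [(126,236),(216,266)]]; print("end top",np.round(T,1),np.mean(T,0)[:2]-[2.9,34.9])
N=[plane("side",f(*q),8) for q in [(70,356),(212,402),(318,316),(180,275)]]; print(np.round(N,1)); print("nest c side",np.mean(N,0))
i=cv2.imread("pics/side0.png")[:,:,::-1]
m,c=seg(i,"side",(292,230,66,50),lambda r,g,b:(r-b<30),8,"nest",5)
print("tip mid proj: see")
```

```text
sock end bottom [[585.5 -52.8  62. ]
 [535.6 -47.3  62. ]]
end mid [560.52870471 -50.04997887] -> center [557.62870471 -84.94997887]
end top [[587.7 -54.6  76. ]
 [532.3 -49.3  76. ]] [557.09051498 -86.83843402]
[[ 609.5  -33.     8. ]
 [ 522.9  -29.5    8. ]
 [ 512.6 -135.     8. ]
 [ 599.7 -138.2    8. ]]
nest c side [561.19755492 -83.92911908   8.        ]
nest side c [563.1 -92.7] size [143.4 104.6] long-axis deg 85.1
tip mid proj: see
```

```bash
python3 -m handwheel '[{"gripper":0.03,"linear":[0.015,-0.0005,-0.0007],"rotation":[0,0,0]},{"gripper":0.03,"linear":[0.015,0,0],"rotation":[0,0,0]},{"gripper":0.03,"linear":[0,0,0],"rotation":[0,0,0]}]'; python3 go.py 561 -84.5 31 -4.8; python3 -m handwheel '[{"gripper":0.03,"linear":[0.004,0,0],"rotation":[0,0,0]},{"gripper":0.03,"linear":[0.004,0,0],"rotation":[0,0,0]},{"gripper":0.03,"linear":[0,0,0],"rotation":[0,0,0]}]' ; python3 go.py 561 -84.5 31 -4.8
```

```text
time_s: 7.4
position: [563.9, -85.5, 48.9]
ee_rot: [0.482, 0.526, 0.473, -0.517]
contact_force: [0.0, 0.4, -1.7]
finger_gap: 43.1
k 0 rot [-0.004  0.    -0.018] q6 -0.28 end-frame shift [17.9 -3.  -0.8]
k 180 rot [ 3.138 -0.028 -0.   ] q6 -0.28 end-frame shift [17.9  3.   0.8]
t 7.4 pos [563.9 -85.5  48.9] F [ 0.   0.4 -1.7] gap 43.1 toolshift mm [17.8 -3.3 -0.7] tool y deg -5.0
time_s: 7.7
position: [563.0, -85.6, 40.5]
ee_rot: [0.482, 0.525, 0.474, -0.518]
contact_force: [-1.8, -0.5, -1.3]
finger_gap: 43.0
k 0 rot [-0.003  0.    -0.014] q6 -0.28 end-frame shift [ 9.5 -2.1 -0.9]
k 180 rot [ 3.138e+00 -2.200e-02 -1.000e-03] q6 -0.28 end-frame shift [9.5 2.1 0.9]
t 7.7 pos [563.  -85.6  40.5] F [-1.8 -0.5 -1.3] gap 43.0 toolshift mm [ 9.4 -2.3 -0.9] tool y deg -5.0
```

```bash
python3 -m handwheel '[{"gripper":0.03,"linear":[0.001,-0.002,-0.001],"rotation":[0,0,0]},{"gripper":0.03,"linear":[0.003,0,0],"rotation":[0,0,0]},{"gripper":0.03,"linear":[0,0,0],"rotation":[0,0,0]}]'; python3 go.py 561 -84.5 31 -4.8; python3 -m handwheel '[{"gripper":0.03,"linear":[0.003,0,0],"rotation":[0,0,0]},{"gripper":0.03,"linear":[0,0,0],"rotation":[0,0,0]}]' ; python3 go.py 561 -84.5 31 -4.8
```

```text
time_s: 8.0
position: [562.5, -85.8, 37.4]
ee_rot: [0.483, 0.525, 0.472, -0.518]
contact_force: [-0.5, -1.3, -1.9]
finger_gap: 43.0
k 0 rot [-0.003  0.003 -0.018] q6 -0.28 end-frame shift [ 6.4 -1.6 -1.1]
k 180 rot [ 3.138 -0.028 -0.004] q6 -0.28 end-frame shift [6.4 1.6 1.1]
t 8.0 pos [562.5 -85.8  37.4] F [-0.5 -1.3 -1.9] gap 43.0 toolshift mm [ 6.3 -1.7 -1.1] tool y deg -5.0
time_s: 8.2
position: [562.4, -85.7, 33.9]
ee_rot: [0.483, 0.525, 0.472, -0.518]
contact_force: [-0.1, -2.3, -2.0]
finger_gap: 43.2
k 0 rot [-0.003  0.003 -0.018] q6 -0.28 end-frame shift [ 2.9 -1.5 -1.1]
k 180 rot [ 3.138 -0.028 -0.004] q6 -0.28 end-frame shift [2.9 1.5 1.1]
t 8.2 pos [562.4 -85.7  33.9] F [-0.1 -2.3 -2. ] gap 43.2 toolshift mm [ 2.8 -1.5 -1.1] tool y deg -5.0
```

```bash
python3 -m handwheel '[{"gripper":0.03,"linear":[0.002,0,0],"rotation":[0,0,0]},{"gripper":0.03,"linear":[0,0,0],"rotation":[0,0,0]}]'; python3 -m handwheel '[{"gripper":0.03,"linear":[0.002,0,0],"rotation":[0,0,0]},{"gripper":0.03,"linear":[0,0,0],"rotation":[0,0,0]}]'
```

```text
time_s: 8.4
position: [562.6, -85.7, 31.6]
ee_rot: [0.483, 0.525, 0.472, -0.518]
contact_force: [-0.6, -1.3, -1.4]
finger_gap: 43.0
time_s: 8.6
position: [562.7, -85.8, 31.9]
ee_rot: [0.483, 0.524, 0.473, -0.518]
contact_force: [-0.2, -2.3, -2.2]
finger_gap: 43.0
```

```bash
python3 -m handwheel '[{"gripper":0.03,"linear":[0.002,0,0],"rotation":[0,0,0]},{"gripper":0.03,"linear":[0.001,0,0],"rotation":[0,0,0]}]'; python3 -m handwheel '[{"gripper":0.03,"linear":[0.001,0,0],"rotation":[0,0,0]},{"gripper":0.03,"linear":[0,0,0],"rotation":[0,0,0]}]'
```

```text
time_s: 8.8
position: [562.7, -85.8, 31.5]
ee_rot: [0.482, 0.524, 0.474, -0.518]
contact_force: [-4.6, -0.1, 7.2]
finger_gap: 43.0
time_s: 9.0
position: [562.7, -85.8, 31.6]
ee_rot: [0.482, 0.524, 0.474, -0.518]
contact_force: [-0.2, -1.6, -2.8]
finger_gap: 43.2
```

```bash
python3 -m handwheel '[{"gripper":0.0854,"linear":[0,0,0],"rotation":[0,0,0]},{"gripper":0.0854,"linear":[0,0,0],"rotation":[0,0,0]},{"gripper":0.0854,"linear":[0,0,0],"rotation":[0,0,0]},{"gripper":0.0854,"linear":[0,0,0],"rotation":[0,0,0]},{"gripper":0.0854,"linear":[-0.03,0,0],"rotation":[0,0,0]},{"gripper":0.0854,"linear":[-0.05,0,0],"rotation":[0,0,0]},{"gripper":0.0854,"linear":[-0.05,0,0],"rotation":[0,0,0]},{"gripper":0.0854,"linear":[-0.05,0,0],"rotation":[0,0,0]},{"gripper":0.0854,"linear":[0,0,-0.04],"rotation":[0,0,0]},{"gripper":0.0854,"linear":[0,0,-0.04],"rotation":[0,0,0]},{"gripper":0.0854,"linear":[0,0,-0.04],"rotation":[0,0,0]},{"gripper":0.0854,"linear":[0,0,-0.04],"rotation":[0,0,0]}]'; python3 go.py 579 129 180 93.2
python3 - <<'E'
from m import *
s=imaging.get_image("side")
cv2.imwrite("pics/s3.png",np.hstack([cv2.resize(s[215:285,285:365],None,fx=5,fy=5,interpolation=cv2.INTER_CUBIC),cv2.resize(s[235:325,230:310],None,fx=4.5,fy=350/90,interpolation=cv2.INTER_CUBIC)])[:,:,::-1])
E
```

```text
time_s: 10.2
position: [575.9, 75.6, 218.9]
ee_rot: [0.48, 0.528, 0.471, -0.519]
contact_force: [0.9, 1.2, -0.5]
finger_gap: 85.4
k 0 rot [-1.722  0.016 -0.014] q6 0.02 end-frame shift [38.9 53.2  6. ]
k 180 rot [ 1.419 -0.014 -0.015] q6 0.02 end-frame shift [ 38.9 -53.2  -6. ]
t 10.2 pos [575.9  75.6 218.9] F [ 0.9  1.2 -0.5] gap 85.4 toolshift mm [ 38.9  -2.8 -53.4] tool y deg -5.5
```

View pics/s3.png

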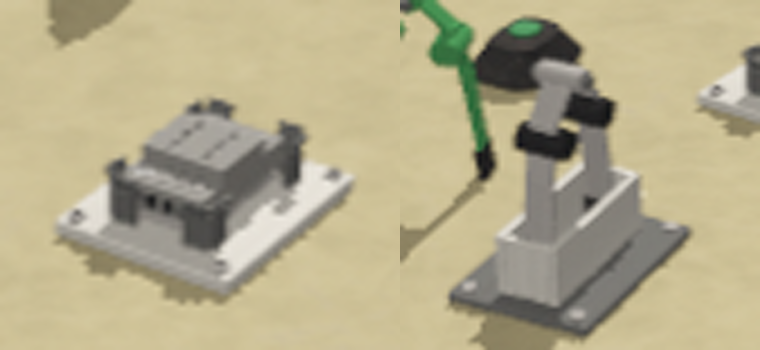

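The socket sits flat between the four angles. The grips are at side-view pixels of about (262,271) and (272,263).

```bash
python3 -m handwheel '[{"gripper":0.0854,"linear":[0,-0.003,-0.035],"rotation":[0.15,-0.014,-0.015]},{"gripper":0.0854,"linear":[0,0,0],"rotation":[0.15,0,0]},{"gripper":0.0854,"linear":[0,0,0],"rotation":[0.15,0,0]},{"gripper":0.0854,"linear":[0,0,0],"rotation":[0.15,0,0]},{"gripper":0.0854,"linear":[0,0,0],"rotation":[0.15,0,0]},{"gripper":0.0854,"linear":[0,0,0],"rotation":[0.15,0,0]},{"gripper":0.0854,"linear":[0,0,0],"rotation":[0.15,0,0]},{"gripper":0.0854,"linear":[0,0,0],"rotation":[0.15,0,0]},{"gripper":0.0854,"linear":[0,0,0],"rotation":[0.15,0,0]},{"gripper":0.0854,"linear":[0,0,0],"rotation":[0.07,0,0]},{"gripper":0.0854,"linear":[0,0,0],"rotation":[0,0,0]}]'
python3 - <<'E'
from m import *
i=cv2.imread("pics/side0.png")[:,:,::-1]
f=lambda x,y:((x-400)/4.5+230-.4,y/(350/90)+235-.4)
print("grips",[np.round(plane("side",f(*q),87),1) for q in [(545,140),(590,108)]])
# dark blobs at grips
sub=i[262:285,252:285].astype(int).sum(2)<130
n,l,st,c=cv2.connectedComponentsWithStats(sub.astype(np.uint8))
for k in range(1,n):
  if st[k,4]>15: print(st[k],c[k]+[252,262],np.round(plane("side",c[k]+[252,262],87),1))
W=[plane("side",f(*q),6) for q in [(450,297),(585,328),(690,232)]]; print("stand corners",np.round(W,1),"c",np.round((W[0]+W[2])/2,1))
W=[plane("side",f(*q),40) for q in [(497,237),(560,252),(640,178)]]; print("well",np.round(W,1),"c",np.round((W[0]+W[2])/2,1))
t=cv2.imread("pics/top0.png"); f=lambda x,y:((x-250)/5+230-.4,y/5+195-.4)
W=[plane("top",f(*q),40) for q in [(308,85),(470,82),(474,147),(316,155)]];print("well top",np.round(W,1),np.round(np.mean(W,0),1))
E
python3 go.py 579 129 180 -86.8
```

```text
time_s: 11.35
position: [575.2, 120.5, 217.3]
ee_rot: [0.021, 0.707, 0.016, -0.707]
contact_force: [0.1, -0.6, 0.2]
finger_gap: 85.1
grips [array([580.2, 145.6,  87. ]), array([579.6, 111. ,  87. ])]
[15  0 10  5 42] [271.97619048 263.76190476] [576.6 115.2  87. ]
[ 4  5 13  9 68] [262.01470588 271.29411765] [578.6 147.4  87. ]
stand corners [[608.5 183.7   6. ]
 [543.7 176.6   6. ]
 [546.6  83.7   6. ]] c [577.5 133.7   6. ]
well [[591.3 169.7  40. ]
 [560.8 167.2  40. ]
 [565.5  94.5  40. ]] c [578.4 132.1  40. ]
well top [[596.3 167.7  40. ]
 [596.   88.3  40. ]
 [563.8  86.8  40. ]
 [561.6 164.   40. ]] [579.5 126.7  40. ]
k 0 rot [-0.003 -0.    -0.007] q6 1.52 end-frame shift [37.3 -8.3 -4.3]
k 180 rot [ 3.139 -0.01   0.   ] q6 1.52 end-frame shift [37.3  8.3  4.3]
t 11.35 pos [575.2 120.5 217.3] F [ 0.1 -0.6  0.2] gap 85.1 toolshift mm [37.2 -8.5 -4.2] tool y deg -87.0
```

```bash
python3 -m handwheel '[{"gripper":0.0854,"linear":[0.01,-0.0085,-0.004],"rotation":[0,0,0]},{"gripper":0.0854,"linear":[0.025,0,0],"rotation":[0,0,0]},{"gripper":0.0854,"linear":[0.025,0,0],"rotation":[0,0,0]},{"gripper":0.0854,"linear":[0.01,0,0],"rotation":[0,0,0]},{"gripper":0.0854,"linear":[0,0,0],"rotation":[0,0,0]}]'; python3 go.py 579 129.3 79 -86.8
```

```text
time_s: 11.85
position: [579.7, 131.0, 143.3]
ee_rot: [0.023, 0.707, 0.02, -0.706]
contact_force: [0.6, -0.8, 0.2]
finger_gap: 85.4
k 0 rot [ 0.005 -0.001 -0.006] q6 1.53 end-frame shift [64.3  1.6  0.8]
k 180 rot [-3.137e+00  9.000e-03 -2.000e-03] q6 1.53 end-frame shift [64.3 -1.6 -0.8]
t 11.85 pos [579.7 131.  143.3] F [ 0.6 -0.8  0.2] gap 85.4 toolshift mm [64.3  1.3  0.9] tool y deg -86.5
```

```bash
python3 -m handwheel '[{"gripper":0.0854,"linear":[0.02,0.0015,0.001],"rotation":[0.005,0,-0.006]},{"gripper":0.0854,"linear":[0.02,0,0],"rotation":[0,0,0]},{"gripper":0.0854,"linear":[0.015,0,0],"rotation":[0,0,0]},{"gripper":0.0854,"linear":[0.008,0,0],"rotation":[0,0,0]},{"gripper":0.0854,"linear":[0,0,0],"rotation":[0,0,0]}]'; python3 go.py 579 129.3 79 -86.8
python3 - <<'E'
from m import *
s=imaging.get_image("side")
cv2.imwrite("pics/s4.png",cv2.resize(s[210:330,200:320],None,fx=4.5,fy=4.5,interpolation=cv2.INTER_CUBIC)[:,:,::-1])
E
```

```text
time_s: 12.35
position: [582.3, 130.4, 82.0]
ee_rot: [0.021, 0.71, 0.021, -0.704]
contact_force: [-0.5, 0.4, 0.8]
finger_gap: 85.5
k 0 rot [ 0.003 -0.008  0.001] q6 1.53 end-frame shift [3.  0.9 3.4]
k 180 rot [-3.138e+00 -1.000e-03 -1.300e-02] q6 1.53 end-frame shift [ 3.  -0.9 -3.4]
t 12.35 pos [582.3 130.4  82. ] F [-0.5  0.4  0.8] gap 85.5 toolshift mm [3.  0.9 3.4] tool y deg -86.6
```

View pics/s4.png

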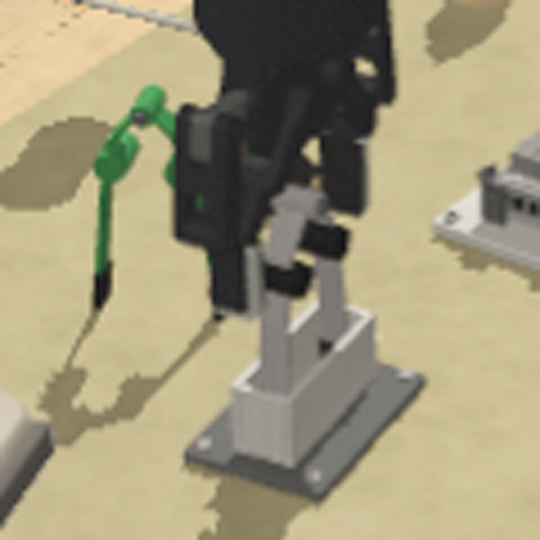

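The fingers straddle the two black grips, crop (285,278) and (325,238), at the right height. I'll shift 3 mm, then close to 46 mm.

```bash
python3 -m handwheel '[{"gripper":0.0854,"linear":[0.002,0.001,0.003],"rotation":[0,-0.008,0]},{"gripper":0.06,"linear":[0,0,0],"rotation":[0,0,0]},{"gripper":0.05,"linear":[0,0,0],"rotation":[0,0,0]},{"gripper":0.046,"linear":[0,0,0],"rotation":[0,0,0]},{"gripper":0.046,"linear":[0,0,0],"rotation":[0,0,0]},{"gripper":0.046,"linear":[0,0,0],"rotation":[0,0,0]},{"gripper":0.046,"linear":[0,0,0],"rotation":[0,0,0]},{"gripper":0.046,"linear":[0,0,0],"rotation":[0,0,0]}]' 25; python3 go.py 579 129.3 79 -86.8
```

```text
time_s: 13.2
position: [581.9, 129.1, 84.1]
ee_rot: [0.021, 0.709, 0.021, -0.705]
contact_force: [0.3, 0.2, -1.3]
finger_gap: 45.9
k 0 rot [ 0.004 -0.006  0.   ] q6 1.53 end-frame shift [ 5.1 -0.4  2.9]
k 180 rot [-3.138 -0.    -0.01 ] q6 1.53 end-frame shift [ 5.1  0.4 -2.9]
t 13.2 pos [581.9 129.1  84.1] F [ 0.3  0.2 -1.3] gap 45.9 toolshift mm [ 5.1 -0.4  2.9] tool y deg -86.6
```

```bash
python3 -m handwheel '[{"gripper":0.06,"linear":[0,0,0],"rotation":[0,0,0]},{"gripper":0.06,"linear":[0,0,0],"rotation":[0,0,0]},{"gripper":0.06,"linear":[0.003,0,0.003],"rotation":[0.003,-0.006,0]},{"gripper":0.06,"linear":[0.003,0,0.001],"rotation":[0,0,0]},{"gripper":0.06,"linear":[0,0,0],"rotation":[0,0,0]}]'; python3 go.py 579 129.3 79 -86.8
```

```text
time_s: 13.7
position: [577.7, 128.9, 77.7]
ee_rot: [-0.02, -0.707, -0.02, 0.707]
contact_force: [0.5, -0.3, -0.4]
finger_gap: 60.2
k 0 rot [ 0. -0.  0.] q6 1.53 end-frame shift [-1.3 -0.3 -1.4]
k 180 rot [-3.141e+00 -1.000e-03 -0.000e+00] q6 1.53 end-frame shift [-1.3  0.3  1.4]
t 13.7 pos [577.7 128.9  77.7] F [ 0.5 -0.3 -0.4] gap 60.2 toolshift mm [-1.3 -0.3 -1.4] tool y deg -86.8
```

Well placed and upright. Close and lift.

```bash
python3 -m handwheel '[{"gripper":0.046,"linear":[0,0,0],"rotation":[0,0,0]},{"gripper":0.046,"linear":[0,0,0],"rotation":[0,0,0]},{"gripper":0.046,"linear":[0,0,0],"rotation":[0,0,0]},{"gripper":0.046,"linear":[0,0,0],"rotation":[0,0,0]},{"gripper":0.046,"linear":[0,0,0],"rotation":[0,0,0]},{"gripper":0.046,"linear":[-0.01,0,0],"rotation":[0,0,0]},{"gripper":0.046,"linear":[-0.015,0,0],"rotation":[0,0,0]},{"gripper":0.046,"linear":[-0.02,0,0],"rotation":[0,0,0]},{"gripper":0.046,"linear":[-0.02,0,0],"rotation":[0,0,0]},{"gripper":0.046,"linear":[-0.02,0,0],"rotation":[0,0,0]},{"gripper":0.046,"linear":[-0.03,0,0],"rotation":[0,0,0]},{"gripper":0.046,"linear":[-0.02,0,0],"rotation":[0,0,0]},{"gripper":0.046,"linear":[0,0,0],"rotation":[0,0,0]}]' 25; python3 go.py 456.5 -326 200 -56.1
python3 - <<'E'
from m import *
s=imaging.get_image("side")
cv2.imwrite("pics/s5.png",cv2.resize(s[150:330,180:340],None,fx=3.3,fy=3.3,interpolation=cv2.INTER_CUBIC)[:,:,::-1])
# relay from side0
i=cv2.imread("pics/side0.png")[:,:,::-1]
m,c=seg(i,"side",(392,200,35,35),lambda r,g,b:(r-b<28)&(r>140),24,"relay")
print("bbox",c.min(0),c.max(0)); print("mean proj z24",np.round(plane("side",c.mean(0),24),1), "pix of",proj("side",np.array([456.5,-326,24])))
E
```

```text
time_s: 15.0
position: [577.1, 129.4, 224.4]
ee_rot: [0.02, 0.707, 0.02, -0.706]
contact_force: [0.6, 0.8, -1.9]
finger_gap: 45.6
k 0 rot [-0.535 -0.002  0.001] q6 1.53 end-frame shift [ 24.4 310.7 354.2]
k 180 rot [2.606e+00 1.000e-03 3.000e-03] q6 1.53 end-frame shift [  24.4 -310.7 -354.2]
t 15.0 pos [577.1 129.4 224.4] F [ 0.6  0.8 -1.9] gap 45.6 toolshift mm [ 23.5 447.9 146.2] tool y deg -86.8
relay side c [ 457.9 -326.8] size [ 29.2 114.5] long-axis deg 109.0
bbox [402 206] [414 226]
mean proj z24 [ 457.4 -324.2   24. ] pix of [408.60672743 215.96754474]
```

View pics/s5.png

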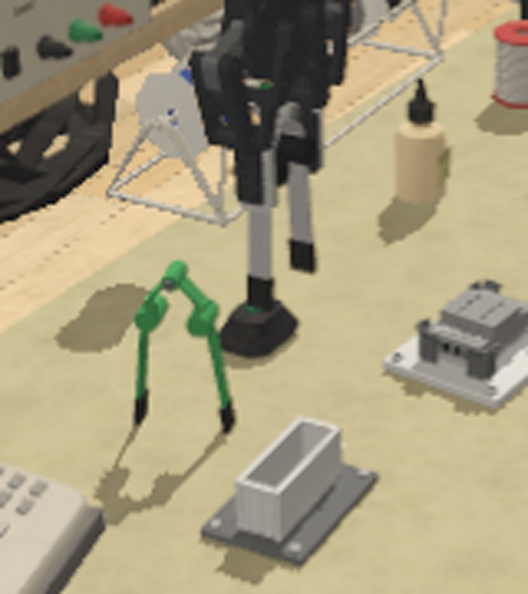

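```bash
python3 -m handwheel '[{"gripper":0.046,"linear":[0,0.02,0.006],"rotation":[0,0,0]},{"gripper":0.046,"linear":[0,0.036,0.012],"rotation":[0,0,0]},{"gripper":0.046,"linear":[0,0.036,0.012],"rotation":[0,0,0]},{"gripper":0.046,"linear":[0,0.036,0.012],"rotation":[0,0,0]},{"gripper":0.046,"linear":[0,0.036,0.012],"rotation":[0,0,0]},{"gripper":0.046,"linear":[0,0.036,0.012],"rotation":[0,0,0]},{"gripper":0.046,"linear":[0,0.036,0.012],"rotation":[0,0,0]},{"gripper":0.046,"linear":[0,0.036,0.012],"rotation":[0,0,0]},{"gripper":0.046,"linear":[0,0.036,0.012],"rotation":[0,0,0]},{"gripper":0.046,"linear":[0,0.036,0.012],"rotation":[0,0,0]},{"gripper":0.046,"linear":[0,0.036,0.012],"rotation":[0,0,0]},{"gripper":0.046,"linear":[0,0.036,0.012],"rotation":[0,0,0]},{"gripper":0.046,"linear":[0,0.02,0.006],"rotation":[0,0,0]},{"gripper":0.046,"linear":[0,0.01,0.003],"rotation":[-0.13,0,0]},{"gripper":0.046,"linear":[0,0,0],"rotation":[-0.13,0,0]},{"gripper":0.046,"linear":[0,0,0],"rotation":[-0.13,0,0]},{"gripper":0.046,"linear":[0,0,0],"rotation":[-0.13,0,0]},{"gripper":0.046,"linear":[0,0,0],"rotation":[0,0,0]}]'; python3 go.py 457 -325.5 160 -56.1
python3 - <<'E'
from m import *
t=cv2.imread("pics/top0.png")[:,:,::-1]
for th in (150,170,180,190,200): seg(t,"top",(425,248,40,35),lambda r,g,b:(r>th)&(r-b<60),48,"relay%d"%th)
sub=t[248:283,425:465]; g=cv2.resize(sub,None,fx=8,fy=8,interpolation=cv2.INTER_CUBIC).astype(int)
m=((g[...,0]>185)&(g[...,0]-g[...,2]<55)).astype(np.uint8); c=max(cv2.findContours(m,0,1)[0],key=cv2.contourArea)
P=np.array([plane("top",p/8-.44+[425,248],48)[:2] for p in c[:,0]],np.float32); print(cv2.minAreaRect(P)); print(np.round(cv2.approxPolyDP(P[:,None],4,True)[:,0],1))
E
```

```text
time_s: 16.85
position: [436.6, -333.7, 194.3]
ee_rot: [-0.195, -0.668, -0.22, 0.684]
contact_force: [0.2, -0.0, -2.0]
finger_gap: 46.2
k 0 rot [0.004 0.012 0.04 ] q6 0.11 end-frame shift [ 34.3   4.6 -21.5]
k 180 rot [-3.136 -0.063  0.019] q6 0.11 end-frame shift [34.3 -4.6 21.5]
t 16.85 pos [ 436.6 -333.7  194.3] F [ 0.2 -0.  -2. ] gap 46.2 toolshift mm [ 33.8   6.  -21.9] tool y deg -55.9
relay150 top c [ 458.  -324.2] size [34.7 26.9] long-axis deg 31.1
relay170 top c [ 456.3 -325.6] size [28.9 26.2] long-axis deg 31.1
relay180 top c [ 456.3 -325.7] size [26.2 26.2] long-axis deg 122.1
relay190 top c [ 456.5 -326. ] size [25.5 25.2] long-axis deg 33.9
relay200 top c [ 457. -326.] size [24.2 23.5] long-axis deg 31.1
((456.62921142578125, -325.7912902832031), (27.139610290527344, 26.240161895751953), 32.04116439819336)
[[ 473.4 -329.6]
 [ 460.7 -309. ]
 [ 440.  -321.9]
 [ 451.  -341.8]]
```

```bash
python3 -m handwheel '[{"gripper":0.046,"linear":[0.01,0.0055,-0.021],"rotation":[0.038,0.012,0.04]},{"gripper":0.046,"linear":[0.02,0,0],"rotation":[0,0,0]},{"gripper":0.046,"linear":[0.02,0,0],"rotation":[0,0,0]},{"gripper":0.046,"linear":[0,0,0],"rotation":[0,0,0]},{"gripper":0.046,"linear":[0,0,0],"rotation":[0,0,0]}]'; python3 go.py 456.6 -325.8 140 -58
```

```text
time_s: 17.35
position: [455.9, -323.8, 139.0]
ee_rot: [-0.188, -0.681, -0.19, 0.682]
contact_force: [-0.3, -0.2, -1.2]
finger_gap: 46.0
k 0 rot [-0.017  0.001  0.004] q6 0.2 end-frame shift [-1.   2.1  0.4]
k 180 rot [ 3.124e+00  7.000e-03 -1.000e-03] q6 0.2 end-frame shift [-1.  -2.1 -0.4]
t 17.35 pos [ 455.9 -323.8  139. ] F [-0.3 -0.2 -1.2] gap 46.0 toolshift mm [-1.   2.1  0.4] tool y deg -59.0
```

```bash
python3 -m handwheel '[{"gripper":0.046,"linear":[0,0.002,0],"rotation":[-0.017,0,0.004]},{"gripper":0.046,"linear":[0,0,0],"rotation":[0,0,0]}]'; python3 go.py 456.6 -325.8 85 -58
python3 - <<'E'
from m import *
s=imaging.get_image("side"); t=imaging.get_image("top")
a=cv2.resize(s[130:240,355:455],None,fx=4.3,fy=4.3,interpolation=cv2.INTER_CUBIC); b=cv2.resize(t[225:305,400:480],None,fx=4.3,fy=4.3,interpolation=cv2.INTER_CUBIC)
o=np.zeros((473,780,3),np.uint8); o[:a.shape[0],:a.shape[1]]=a; o[:b.shape[0],435:435+b.shape[1]]=b
cv2.imwrite("pics/s6.png",o[:,:,::-1])
E
```

```text
time_s: 17.55
position: [457.3, -326.0, 140.2]
ee_rot: [-0.195, -0.68, -0.194, 0.68]
contact_force: [0.2, -0.7, -1.0]
finger_gap: 46.0
k 0 rot [-0.001  0.001 -0.001] q6 0.18 end-frame shift [55.2 -0.6  0.5]
k 180 rot [ 3.141e+00 -2.000e-03 -1.000e-03] q6 0.18 end-frame shift [55.2  0.6 -0.5]
t 17.55 pos [ 457.3 -326.   140.2] F [ 0.2 -0.7 -1. ] gap 46.0 toolshift mm [55.2 -0.6  0.4] tool y deg -58.0
```

View pics/s6.png

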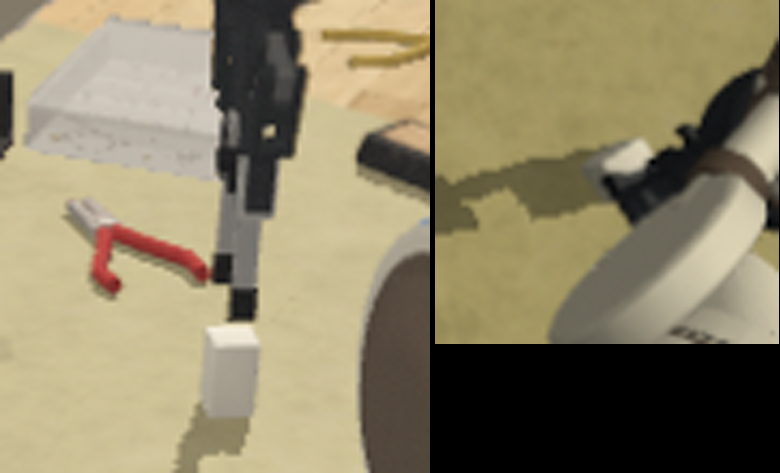

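The side view shows the jaws above the white relay. The jaw ends are at crop (242,319) and (222,283). I'll check their midpoint against the relay.

Run:
```python
from m import *
f=lambda x,y:(x/4.3+355-.38,y/4.3+130-.38)
P=[plane("side",f(*q),68.5) for q in [(242,319),(222,282)]]; print(np.round(P,1),"mid",np.round(np.mean(P,0),1),"dir",np.degrees(np.arctan2(*(P[0]-P[1])[1::-1])))
P=[plane("side",f(*q),48) for q in [(204,340),(208,326),(252,328),(258,348)]]; print("relay top",np.round(P,1),np.round(np.mean(P,0),1))
P=[plane("side",f(*q),0) for q in [(203,410),(248,418),(258,399)]]; print("relay base",np.round(P,1))
```

```text
[[ 446.9 -306.2   68.5]
 [ 474.5 -346.7   68.5]] mid [ 460.7 -326.5   68.5] dir 124.28211468590389
relay top [[ 469.7 -309.9   48. ]
 [ 474.3 -328.2   48. ]
 [ 451.  -338.5   48. ]
 [ 438.9 -315.7   48. ]] [ 458.5 -323.1   48. ]
relay base [[ 468.7 -315.9    0. ]
 [ 442.1 -319.6    0. ]
 [ 445.3 -344.9    0. ]]
```

```bash
python3 -m handwheel '[{"gripper":0.046,"linear":[0.012,-0.0005,0],"rotation":[0,0,0]},{"gripper":0.046,"linear":[0.012,0,0],"rotation":[0,0,0]},{"gripper":0.046,"linear":[0,0,0],"rotation":[0,0,0]}]'; python3 go.py 456.8 -325.8 85 -58
```

```text
time_s: 17.95
position: [457.3, -326.1, 115.2]
ee_rot: [0.195, 0.68, 0.193, -0.68]
contact_force: [-0.1, -0.1, -0.8]
finger_gap: 46.2
k 0 rot [-0.002  0.    -0.003] q6 0.18 end-frame shift [30.2 -0.5  0.3]
k 180 rot [ 3.14  -0.005 -0.   ] q6 0.18 end-frame shift [30.2  0.5 -0.3]
t 17.95 pos [ 457.3 -326.1  115.2] F [-0.1 -0.1 -0.8] gap 46.2 toolshift mm [30.2 -0.6  0.3] tool y deg -58.1
```

```bash
python3 -m handwheel '[{"gripper":0.046,"linear":[0.01,-0.0005,0],"rotation":[0,0,0]},{"gripper":0.046,"linear":[0.01,0,0],"rotation":[0,0,0]},{"gripper":0.046,"linear":[0.009,0,0],"rotation":[0,0,0]},{"gripper":0.046,"linear":[0,0,0],"rotation":[0,0,0]},{"gripper":0.046,"linear":[0,0,0],"rotation":[0,0,0]}]'; python3 go.py 456.8 -325.8 85 -58
```

```text
time_s: 18.45
position: [456.4, -325.0, 82.1]
ee_rot: [-0.195, -0.68, -0.194, 0.68]
contact_force: [-0.3, 0.3, -1.5]
finger_gap: 45.6
k 0 rot [-0.002  0.001 -0.   ] q6 0.18 end-frame shift [-2.9  0.9  0.1]
k 180 rot [ 3.14e+00 -0.00e+00 -1.00e-03] q6 0.18 end-frame shift [-2.9 -0.9 -0.1]
t 18.45 pos [ 456.4 -325.    82.1] F [-0.3  0.3 -1.5] gap 45.6 toolshift mm [-2.9  0.9  0.1] tool y deg -58.1
```

```bash
python3 -m handwheel '[{"gripper":0.044,"linear":[0,0,0],"rotation":[0,0,0]},{"gripper":0.043,"linear":[0,0,0],"rotation":[0,0,0]},{"gripper":0.042,"linear":[0,0,0],"rotation":[0,0,0]},{"gripper":0.036,"linear":[0,0,0],"rotation":[0,0,0]},{"gripper":0.036,"linear":[0,0,0],"rotation":[0,0,0]},{"gripper":0.036,"linear":[0,0,0],"rotation":[0,0,0]},{"gripper":0.036,"linear":[0,0,0],"rotation":[0,0,0]}]' 32; python3 go.py 456.8 -325.8 85 -58
python3 -m handwheel '[{"gripper":0.036,"linear":[-0.005,0,0],"rotation":[0,0,0]},{"gripper":0.036,"linear":[-0.01,0,0],"rotation":[0,0,0]},{"gripper":0.036,"linear":[-0.015,0,0],"rotation":[0,0,0]},{"gripper":0.036,"linear":[-0.015,0,0],"rotation":[0,0,0]},{"gripper":0.036,"linear":[0,0,0],"rotation":[0,0,0]}]'
python3 - <<'E'
from m import *
s=imaging.get_image("side")
x=[cv2.resize(s[130:240,355:455],None,fx=4,fy=4,interpolation=cv2.INTER_CUBIC)]
cv2.imwrite("pics/s7.png",x[0][:,:,::-1])
m,c=seg(s,"side",(385,170,45,60),lambda r,g,b:(r-b<28)&(r>140),40,"relay"); print(c.min(0),c.max(0))
E
```

```text
time_s: 19.15
position: [457.1, -325.8, 83.5]
ee_rot: [0.195, 0.68, 0.193, -0.68]
contact_force: [-0.4, 0.5, -1.5]
finger_gap: 41.2
k 0 rot [-0.002  0.    -0.003] q6 0.18 end-frame shift [-1.5 -0.1  0.3]
k 180 rot [ 3.14  -0.005 -0.   ] q6 0.18 end-frame shift [-1.5  0.1 -0.3]
t 19.15 pos [ 457.1 -325.8   83.5] F [-0.4  0.5 -1.5] gap 41.2 toolshift mm [-1.5 -0.1  0.3] tool y deg -58.1
time_s: 19.65
position: [457.2, -325.8, 132.2]
ee_rot: [0.196, 0.68, 0.193, -0.68]
contact_force: [-0.1, -0.3, -2.0]
finger_gap: 40.6
relay side c [ 483.6 -401.9] size [ 31.9 138.8] long-axis deg 109.4
[403 186] [416 208]
```

View pics/s7.png

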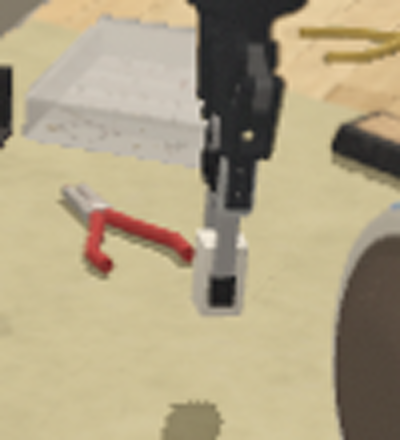

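The relay is lifted upright, with the jaw pad at crop (222,290). I'll carry it over the socket.

```bash
python3 -m handwheel '[{"gripper":0.036,"linear":[-0.025,0,0],"rotation":[0,0,0]},{"gripper":0.036,"linear":[-0.025,0,0],"rotation":[0,0,0]},{"gripper":0.036,"linear":[0,-0.008,-0.011],"rotation":[0,0,0]},{"gripper":0.036,"linear":[0,-0.015,-0.022],"rotation":[0,0,0]},{"gripper":0.036,"linear":[0,-0.015,-0.022],"rotation":[0,0,0]},{"gripper":0.036,"linear":[0,-0.015,-0.022],"rotation":[0,0,0]},{"gripper":0.036,"linear":[0,-0.015,-0.022],"rotation":[0,0,0]},{"gripper":0.036,"linear":[0,-0.015,-0.022],"rotation":[0,0,0]},{"gripper":0.036,"linear":[0,-0.015,-0.022],"rotation":[0,0,0]},{"gripper":0.036,"linear":[0,-0.015,-0.022],"rotation":[0,0,0]},{"gripper":0.036,"linear":[0,-0.015,-0.022],"rotation":[0,0,0]},{"gripper":0.036,"linear":[0,-0.015,-0.022],"rotation":[0,0,0]},{"gripper":0.036,"linear":[0,-0.008,-0.011],"rotation":[0,0,0]},{"gripper":0.036,"linear":[0,0,0],"rotation":[0.1,0,0]},{"gripper":0.036,"linear":[0,0,0],"rotation":[0.1,0,0]},{"gripper":0.036,"linear":[0,0,0],"rotation":[0.1,0,0]},{"gripper":0.036,"linear":[0,0,0],"rotation":[0.1,0,0]},{"gripper":0.036,"linear":[0,0,0],"rotation":[0.1,0,0]},{"gripper":0.036,"linear":[0,0,0],"rotation":[0.1,0,0]},{"gripper":0.036,"linear":[0,0,0],"rotation":[0,0,0]}]'; python3 go.py 561.7 -85 171 -94.8
```

```text
time_s: 21.7
position: [553.8, -52.1, 150.9]
ee_rot: [0.029, -0.693, 0.016, 0.72]
contact_force: [-0.1, 0.6, -3.2]
finger_gap: 41.0
k 0 rot [0.019 0.038 0.017] q6 1.32 end-frame shift [-20.1  32.1 -10.6]
k 180 rot [-3.122 -0.027  0.059] q6 1.32 end-frame shift [-20.1 -32.1  10.6]
t 21.7 pos [553.8 -52.1 150.9] F [-0.1  0.6 -3.2] gap 41.0 toolshift mm [-21.   32.   -9.2] tool y deg -93.7
```

```bash
python3 -m handwheel '[{"gripper":0.036,"linear":[-0.01,0.01,-0.003],"rotation":[0.01,0.02,0.009]},{"gripper":0.036,"linear":[-0.01,0.012,-0.004],"rotation":[0.009,0.018,0.008]},{"gripper":0.036,"linear":[0,0.01,-0.003],"rotation":[0,0,0]},{"gripper":0.036,"linear":[0,0,0],"rotation":[0,0,0]},{"gripper":0.036,"linear":[0,0,0],"rotation":[0,0,0]}]'; python3 go.py 561.7 -85 171 -94.8
```

```text
time_s: 22.2
position: [562.1, -88.7, 171.4]
ee_rot: [-0.028, 0.707, -0.029, -0.706]
contact_force: [-0.2, -0.1, -1.4]
finger_gap: 40.7
k 0 rot [ 0.004 -0.003 -0.002] q6 1.28 end-frame shift [ 0.4 -3.7  0.7]
k 180 rot [-3.138e+00  3.000e-03 -4.000e-03] q6 1.28 end-frame shift [ 0.4  3.7 -0.7]
t 22.2 pos [562.1 -88.7 171.4] F [-0.2 -0.1 -1.4] gap 40.7 toolshift mm [ 0.4 -3.7  0.7] tool y deg -94.6
```

```bash
python3 -m handwheel '[{"gripper":0.036,"linear":[0,-0.0035,0.0005],"rotation":[0.004,-0.003,-0.002]},{"gripper":0.036,"linear":[0,0,0],"rotation":[0,0,0]},{"gripper":0.036,"linear":[0,0,0],"rotation":[0,0,0]},{"gripper":0.036,"linear":[0,0,0],"rotation":[0,0,0]}]'; python3 go.py 561.7 -85 171 -94.8
python3 - <<'E'
from m import *
s=imaging.get_image("side")
cv2.imwrite("pics/s8.png",cv2.resize(s[140:290,270:390],None,fx=4,fy=4,interpolation=cv2.INTER_CUBIC)[:,:,::-1])
E
```

```text
time_s: 22.6
position: [561.5, -84.2, 170.7]
ee_rot: [0.03, -0.706, 0.029, 0.707]
contact_force: [0.7, -0.3, -1.6]
finger_gap: 40.9
k 0 rot [0.    0.002 0.001] q6 1.29 end-frame shift [-0.3  0.8 -0.2]
k 180 rot [-3.141e+00 -2.000e-03  3.000e-03] q6 1.29 end-frame shift [-0.3 -0.8  0.2]
t 22.6 pos [561.5 -84.2 170.7] F [ 0.7 -0.3 -1.6] gap 40.9 toolshift mm [-0.3  0.8 -0.2] tool y deg -94.8
```

View pics/s8.png

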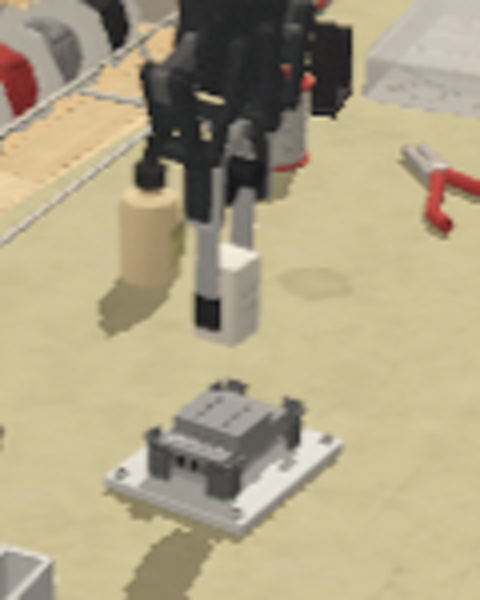

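Run:
```python
from m import *
f=lambda x,y:(x/4+270-.38,y/4+140-.38)
for z in(84,88,92):
    P=[plane("side",f(*q),z) for q in [(196,335),(230,345),(258,325)]]; print(z,np.round(P,1)[:,:2].tolist(),"c",np.round((P[0]+P[2])/2,1), "expected px of base centre", )
P=[plane("side",f(*q),136) for q in [(220,248),(240,262),(259,255)]]; print("top",np.round(P,1)[:,:2].tolist())
P=[plane("side",f(*q),38) for q in [(175,424),(232,442),(278,410),(222,392)]]; print("socket mid block",np.round(P,1)[:,:2].tolist(),np.round(np.mean(P,0),1))
P=[plane("side",f(*q),8) for q in [(105,481),(240,526),(344,441)]]; print("nest",np.round((P[0]+P[2])/2,1))
```

```text
84 [[579.9, -81.4], [558.2, -80.2], [555.6, -108.7]] c [567.8 -95.   84. ] expected px of base centre
88 [[576.4, -74.7], [554.8, -73.6], [552.2, -101.9]] c [564.3 -88.3  88. ] expected px of base centre
92 [[572.8, -68.1], [551.3, -67.0], [548.8, -95.0]] c [560.8 -81.6  92. ] expected px of base centre
top [[570.2, -89.7], [552.8, -79.8], [547.8, -92.4]]
socket mid block [[581.0, -59.7], [544.3, -57.7], [538.2, -101.5], [575.2, -104.4]] [559.7 -80.8  38. ]
nest [560.7 -83.    8. ]
```

```bash
python3 -c "
from plant import job_done,telemetry
print(job_done()); print(telemetry.sense()['time_s'],telemetry.sense()['finger_gap'])"
```

```text
the job is handed in; nothing more can be done
None
the job is handed in; nothing more can be done
```

The job is handed in, at about 22.7 s on the robot's clock. The grey socket is seated in the nest and released. The grey tongs hold the white relay upright above it.

- **Socket:** the last picture shows it flat and square between the four corner angles. The nest pressed back with about 7 N when it reached the floor.
- **Relay:** the last side view puts its underside at about 90 mm, roughly 5 cm above the socket top at 38 mm. It was centred near (562.5, -85) mm, against the nest at (561, -84.5). The grip opening held steady at about 41 mm with the squeeze set to 32 N.
- **Uncertainty:** the side view alone could not separate height from sideways position. At an assumed underside height of 84 to 92 mm, the relay centre ranged from (568, -95) to (561, -82). I settled it using the arm's own pose, so I estimate its position to about 2–3 mm.
- **Socket position:** hand-picked corners of the seated socket came out at about y -81, against the nest's -83 in the same view. I put that down to picking error.
- **Other things:** I did not knowingly touch any bystander, and the green and yellow look-alikes were left alone. I did not measure their positions again at the end.

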